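# Shut down the table grill and lift out its jammed rack

## Robot

A 7-joint arm with a two-finger parallel gripper is mounted at the origin on the work surface; the furniture and walls round the work are solid. World frame = base frame: x ahead of the robot, y to its left, z up, the work surface at z = 0. Lengths are in mm, angles in degrees, forces in N, time in s.
With the tool pointing down it reaches from about 400 to 875 mm from the base axis. Payload 6.5 kg.
Tool frame: the origin (TCP) lies on the centre line of the jaws, within the pads' length; the fingertips stand 14 mm ahead of it and the grasp point (between the pads) lies 5 mm behind it; z points along the fingers, y is the direction in which the jaws open and shut (so a half turn about z gives the same grasp; the last joint's range is limited). The gripper opens to 85 mm and grips with 20 to 120 N. Pads are 22 mm wide; open, the fingers measure 114 mm over their backs; the gripper's body (76 mm by 85 mm) begins 54 mm behind the grasp point. The pads swing forward as they close: fully open they stand 13 mm farther back than shut.
Start: joints at [-71.23, 30.733, -0.252, 88.115, 0.149, 61.152, -4.079], TCP at [249.4, 600.242, 245.29] pointing down, gripper open.
Joint ranges: [-154.64, 154.64], [-21.42, 123.67], [-72.66, 72.17], [13.99, 137.28], [-74.86, 254.86], [10.95, 109.41], [-158.01, 158.01]. Speed limits (degrees/s): [136.94, 136.94, 180, 180, 180, 180, 180].

## Interface

Orientations are given as a 3x3 rotation matrix whose columns are the frame's x, y, z axes.
In Python, from bench import get_obs, grab_frame, sign_off gives the robot as it stands.
- The arm moves only by the tool jog_arm, never from a script. Its argument "motion" is a list of rows, each a list of 3 entries, a list of its own where there are three numbers: the shift along the tool's x, y, z in mm, then the turn about the tool's z in degrees, then the closure, from -1 (fully open) to 1 (shut). A call has 1 to 20 rows; each row shifts and turns the commanded pose from where the row before left it, along the tool's axes as they then stand; what a row does not reach is not made up. A row lasts 1/12 s, in which the tool goes at most 41.7 mm and 7.16 degrees, less where a joint would pass 70% of its speed; a pose out of reach is approached as far as the arm can. A call with a gripper value outside its range is refused whole. The fingers move at their own pace and stop on an object; "squeeze" is the grip in N (left out, the last holds). Time passes only in rows, so rows that do not move let the fingers close. It gives the time, the measured TCP pose, the force and the opening at its end, in the units of the state.
- get_obs(): the state, without advancing time (a new reading comes with each control period).
- grab_frame(name): name is "side" or "top"; returns a dict with "frame" (384x512x3 uint8, red, green, blue), "fovy" (degrees; the focal length in pixels is half the picture's height over the tangent of half this angle, whatever the lens; pixels are square), "cx", "cy" (the principal point, pixels), "k1" (the pictures are not rectified: a ray, as slopes to the right and down, at radius r is drawn at 1 + k1 r^2 times it, then the intrinsics apply), "R" (3x3) and "t" (3): a world point X has camera coordinates R X + t. Camera axes: x right, y down, z forward; pixel columns grow to the right and rows downward; lengths in mm; the calibration is good to about 2 mm. A picture is of the moment at which its call begins. There is no depth.
- sign_off(): hands the job in, once; it reports no verdict.
The state is a dict: "clock": time; "q": joint angles; "qd": joint speeds; "joint_torque": joint torques, N m; "tool_pos": TCP position; "tcp_rot": TCP orientation; "wrist_force": force on the tool from outside, world axes, zero at the start; "torque": the same for the moment, N m; "finger_gap": finger opening in mm.
Only numpy, scipy, OpenCV 4.12 (cv2) and the standard library are available. Lean on these libraries where they do the work, as an engineer would, in place of code of your own. Each camera call takes 0.05 s, during which the arm holds its last target.

## Task

The meal is over: shut the table grill down for cleaning. First flip all four heater switches on its rear rail off. Only then take hold of the wire rack, whose corners are caught under the grill's rim because it has slipped askew: turn it square with the opening, lift it out by its wooden grip and lay it flat, entirely on the chopping board. Leave the mug, the glass, the two spice jars and the sauce bottle where they stand.

Things in the scene. Friction and masses are not known exactly. Their poses are not given: they have to be found in the camera images.
- grill: Electric table grill, fixed, 206 (x) x 230 (y) mm, 85 high; moulded carrying grips add 12 mm at both y ends. Origin: centre of its underside, on the table; z up. The steel trough takes its -x side, the black switch rail (51 mm wide, flat top 85 mm above the table) its +x edge.
- opening (a point): Centre of the trough's opening, 106 (x) x 186 (y) mm, at the height of the rim's top (85 mm above the table); grill's axes. The flat rim, 4 mm thick, overhangs the trough (inside 140 x 214 mm) on all sides. The rack rests in it on two rails 40 mm above the table.
- hinge1 (a point): Hinge of heater switch 1 (the first in the row from the grill's -y end to its +y end, 42 mm apart), fixed to the grill, 4 mm above the switch rail's flat top. Grill's axes. The white paddle on it is 20 mm wide (x), 6 thick and reaches 30 mm from the hinge.
- hinge2 (a point): Hinge of heater switch 2 (next in the row from the grill's -y end to its +y end, 42 mm apart), fixed to the grill, 4 mm above the switch rail's flat top. Grill's axes. The white paddle on it is 20 mm wide (x), 6 thick and reaches 30 mm from the hinge.
- hinge3 (a point): Hinge of heater switch 3 (next in the row from the grill's -y end to its +y end, 42 mm apart), fixed to the grill, 4 mm above the switch rail's flat top. Grill's axes. The white paddle on it is 20 mm wide (x), 6 thick and reaches 30 mm from the hinge.
- hinge4 (a point): Hinge of heater switch 4 (the last in the row from the grill's -y end to its +y end, 42 mm apart), fixed to the grill, 4 mm above the switch rail's flat top. Grill's axes. The white paddle on it is 20 mm wide (x), 6 thick and reaches 30 mm from the hinge.
- switch1 (a joint): Paddle angle, rad: 0 = on (upright, leaning 6 deg to the grill's -y, red patch on its +y face), 1.40 = off (folded to the grill's +y, almost flat, top 16 mm above the rail). A finger drawn to +y 20 to 25 mm above the rail top folds a paddle and passes over it. About 1 N at the tip starts it; past 0.70 it falls over by itself; it stays on and off.
- switch2 (a joint): Paddle angle, rad: 0 = on (upright, leaning 6 deg to the grill's -y, red patch on its +y face), 1.40 = off (folded to the grill's +y, almost flat, top 16 mm above the rail). A finger drawn to +y 20 to 25 mm above the rail top folds a paddle and passes over it. About 1 N at the tip starts it; past 0.70 it falls over by itself; it stays on and off.
- switch3 (a joint): Paddle angle, rad: 0 = on (upright, leaning 6 deg to the grill's -y, red patch on its +y face), 1.40 = off (folded to the grill's +y, almost flat, top 16 mm above the rail). A finger drawn to +y 20 to 25 mm above the rail top folds a paddle and passes over it. About 1 N at the tip starts it; past 0.70 it falls over by itself; it stays on and off.
- switch4 (a joint): Paddle angle, rad: 0 = on (upright, leaning 6 deg to the grill's -y, red patch on its +y face), 1.40 = off (folded to the grill's +y, almost flat, top 16 mm above the rail). A finger drawn to +y 20 to 25 mm above the rail top folds a paddle and passes over it. About 1 N at the tip starts it; past 0.70 it falls over by itself; it stays on and off.
- rack_grip (a point): Centre of the wooden grip (64 mm along y, 15 wide, 16 high) of the loose wire rack, 68 mm above the rack's underside, over its middle. Rack: level steel frame 90 (x) x 170 (y) x 6 mm, 0.2 to 0.33 kg; the rack's axes. In the trough the grip is 108 mm above the table; askew (0.2 to 0.27 rad) the corners stay under the rim; squared and centred it clears the opening by 8 mm a side.
- board_top (a point): Centre of the top face of the wooden chopping board, fixed, 200 (x) x 280 (y) x 22 mm, top 22 mm above the table. Axes: the board's own.
- mug: Green and white mug, 78x116x101 mm, loose, origin at the centre of its underside. A bystander.
- tumbler: Clear drinking glass, 82 mm across, 86 high, loose, origin at the centre of its underside. A bystander.
- pepper: Spice jar with a yellow-gold lid, 42x42x96 mm, loose, origin at the centre of its underside. A bystander.
- herbs: Spice jar with a black lid, 41x41x105 mm, loose, origin at the centre of its underside. A bystander.
- sauce: White sauce bottle with a red cap, 64 mm across, 193 high, loose, origin at the centre of its underside. A bystander.

How it is judged:
By the outcome, as a careful person would: the job done as asked, in the order asked, and still so for the second after the job is handed in, with the robot touching nothing.
It also fails if it takes over 54 s, if anything falls off the work surface, if the arm or the gripper's body presses on something with over 40 N, if the wrist force passes 120 N, or if a joint passes its speed limit or range.

## Working session

There is one attempt and no reset: what is moved stays moved. The work goes in short steps, Python scripts to look and compute and a tool call to move; the robot and the scene stay as the last step left them, time stands still between calls to the robot, and variables do not carry over. Pictures are saved under pics/ and viewed, and the job is handed in when it is done.

Besides the shell and the picture viewer there is one more tool, called after ">>>" as name(argument=value, ...), one argument or row to a line, values as JSON. jog_arm: Moves the arm, as the interface text tells. Its arguments: {"type":"object","properties":{"motion":{"type":"array","items":{"type":"array"}},"squeeze":{"type":"number"}},"required":["motion"]}

```bash
mkdir -p pics
cat > h.py <<'E'
import numpy as np, cv2, json
from bench import get_obs, grab_frame
def snap(name,fn):
    f=grab_frame(name); cv2.imwrite('pics/'+fn+'.png',cv2.cvtColor(f['frame'],cv2.COLOR_RGB2BGR))
    import pickle; pickle.dump(f,open('pics/'+fn+'.pkl','wb')); return f
def load(fn):
    import pickle; return pickle.load(open('pics/'+fn+'.pkl','rb'))
def KD(f):
    fl=f['frame'].shape[0]/2/np.tan(np.radians(f['fovy'])/2)
    return np.array([[fl,0,f['cx']],[0,fl,f['cy']],[0,0,1.]]),np.array([f['k1'],0,0,0.])
def ray(f,uv):
    K,D=KD(f); p=cv2.undistortPoints(np.array(uv,float).reshape(-1,1,2),K,D).reshape(-1,2)
    d=np.c_[p,np.ones(len(p))]@np.array(f['R']); c=-np.array(f['R']).T@np.array(f['t']); return c,d
def onz(f,uv,z):
    c,d=ray(f,uv); return c+d*((z-c[2])/d[:,2])[:,None]
def proj(f,X):
    K,D=KD(f); return cv2.projectPoints(np.array(X,float).reshape(-1,1,3),cv2.Rodrigues(np.array(f['R'],float))[0],np.array(f['t'],float),K,D)[0].reshape(-1,2)
E
python3 - <<'E'
from h import *
for n in('side','top'):
    f=snap(n,n+'0'); print(n,{k:f[k] for k in f if k!='frame'}, ray(f,[[256,192]]))
o=get_obs();print(o)
E
```

```text
side {'fovy': 45.33770893416718, 'cx': 255.6179967895273, 'cy': 191.6272330168197, 'k1': -0.15172520078750093, 'R': array([[ 0.99966004,  0.02221936,  0.01364223],
       [ 0.02604259, -0.8762388 , -0.48117288],
       [ 0.0012625 ,  0.48136458, -0.87651957]]), 't': array([-392.04929084,   31.02679037, 1533.86950078])} (array([ 389.17147935, -702.45248324, 1364.74430647]), array([[ 0.00211433,  0.4806725 , -0.87689841]]))
top {'fovy': 46.23357225036281, 'cx': 255.92738080660058, 'cy': 185.9702774345583, 'k1': -0.022335732548214957, 'R': array([[ 0.0624351 , -0.99803256,  0.00573354],
       [-0.9725609 , -0.06212963, -0.22419904],
       [ 0.22411417,  0.00842167, -0.97452651]]), 't': array([ -14.11228073,  401.29438019, 1824.07456197])} (array([ -17.63663015,   -4.51400257, 1867.6597433 ]), array([[ 0.21108589,  0.00742761, -0.97753124]]))
{'clock': 0.1, 'q': array([-71.23078986,  30.77475904,  -0.25352509,  88.16432144,
         0.15141189,  61.15228098,  -4.07942455]), 'qd': array([-0.04324961, -0.18096932, -0.02351905, -0.04359939, -0.09708597,
       -0.07867177, -0.01849345]), 'joint_torque': array([ 2.44606024e-03, -5.84567320e+01,  1.05189152e+00, -2.59778363e+01,
        1.26617597e-02,  4.65271936e-03,  1.05478318e-05]), 'tool_pos': array([249.21739986, 599.73625929, 244.4875704 ]), 'tcp_rot': array([[-9.23494742e-01,  3.83610808e-01, -4.57440110e-04],
       [ 3.83611047e-01,  9.23493501e-01, -1.52233997e-03],
       [-1.61543098e-04, -1.58135204e-03, -9.99998737e-01]]), 'wrist_force': array([ 0.33217922,  0.45960915, -0.58202614]), 'torque': array([-0.08748915, -0.0136089 ,  0.01856984]), 'finger_gap': 85.5327377248251}
```

View pics/side0.png

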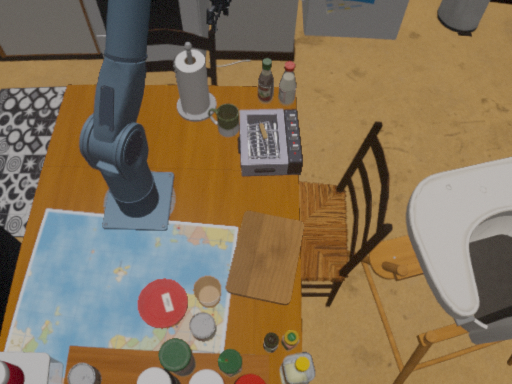

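View pics/top0.png

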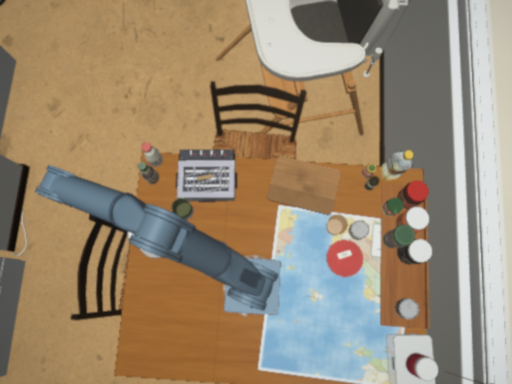

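Run:
```python
import cv2,numpy as np
a=cv2.imread('pics/side0.png');b=cv2.imread('pics/top0.png')
c=cv2.resize(a[95:190,205:315],None,fx=7,fy=6.3,interpolation=cv2.INTER_CUBIC) 
c=cv2.resize(a[100:184,210:310],None,fx=7,fy=7,interpolation=cv2.INTER_CUBIC);cv2.imwrite('pics/side0z.png',c)
c=cv2.resize(b[140:220,165:265],None,fx=7,fy=7,interpolation=cv2.INTER_CUBIC);cv2.imwrite('pics/top0z.png',c)
```

```text
(no output)
```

View pics/side0z.png

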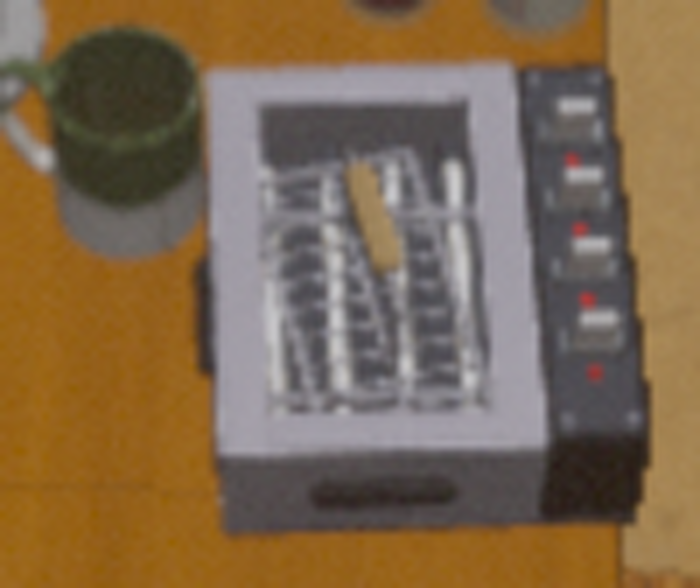

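View pics/top0z.png

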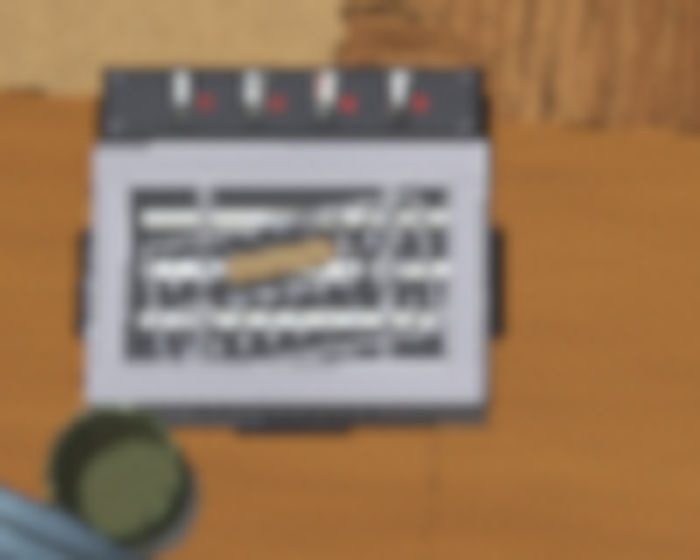

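Run:
```python
from h import *
for n,box in(('side0',(205,95,312,185)),('top0',(165,140,245,215))):
    f=load(n); im=f['frame']; hsv=cv2.cvtColor(im,cv2.COLOR_RGB2HSV).astype(int)
    x0,y0,x1,y1=box
    m=np.zeros(im.shape[:2],np.uint8)
    R,G,B=[im[...,i].astype(int) for i in range(3)]
    ok=(hsv[...,2]>135)&(B>=R-5)&(hsv[...,1]<60)
    m[y0:y1,x0:x1]=ok[y0:y1,x0:x1]
    cs,_=cv2.findContours(m,cv2.RETR_EXTERNAL,cv2.CHAIN_APPROX_NONE)
    c=max(cs,key=cv2.contourArea).reshape(-1,2)
    print(n,cv2.boundingRect(c))
    P=onz(f,c,85)[:,:2].astype(np.float32); r=cv2.minAreaRect(P); print('rim',r)
    print(cv2.boxPoints(r))
    # grip
    ok=(R-B>50)&(hsv[...,2]>140)
    m[:]=0
    if n=='side0': m[118:142,257:270]=ok[118:142,257:270]
    else: m[171:183,194:216]=ok[171:183,194:216]
    cs,_=cv2.findContours(m,cv2.RETR_EXTERNAL,cv2.CHAIN_APPROX_NONE); c=max(cs,key=cv2.contourArea).reshape(-1,2)
    P=onz(f,c,116)[:,:2].astype(np.float32); print('grip',cv2.minAreaRect(P),P.mean(0),cv2.contourArea(c))
    # board
    print('red/white')
    m[:]=0; ok=(R-G>60)&(R-B>60)&(abs(G-B)<30)
    m[y0:y1,x0:x1]=ok[y0:y1,x0:x1]
    k,l,s,ce=cv2.connectedComponentsWithStats(m)
    for i in range(1,k): print(s[i,4],ce[i],onz(f,[ce[i]],85)[0].round(1))
```

```text
side0 (240, 110, 48, 55)
rim ((410.2402648925781, 218.28231811523438), (154.18258666992188, 225.1199188232422), 3.723172426223755)
[[326.0025  325.59872]
 [340.62085 100.95393]
 [494.47803 110.96591]
 [479.85968 335.61072]]
grip ((410.4269104003906, 218.13453674316406), (11.999983787536621, 56.977046966552734), 15.840258598327637) [410.49777 217.99559] 38.0
red/white
2 [291.  122.5] [508.1 278.6  85. ]
3 [292.33333333 132.33333333] [512.  236.4  85. ]
4 [293.5 142.5] [515.1 194.   85. ]
2 [294.5 153. ] [517.6 151.4  85. ]
top0 (177, 160, 57, 38)
rim ((411.0952453613281, 219.36636352539062), (155.58380126953125, 228.0841522216797), 3.6595876216888428)
[[326.18286  328.21057 ]
 [340.7411   100.5915  ]
 [496.00763  110.522156]
 [481.4494   338.14124 ]]
grip ((410.0190124511719, 218.75482177734375), (9.068257331848145, 53.335750579833984), 18.18914794921875) [410.04074 218.02933] 17.5
red/white
1 [214. 154.] [516.6 192.3  85. ]
```

Run:
```python
from h import *
s=load('side0');t=load('top0')
print('paddle tops side', onz(s,np.array([[576,103],[583,172],[592,242],[600,317]])/7+[210,100],119)[:,:2].round(1).tolist())
print('paddle tops top', onz(t,np.array([[182,78],[252,78],[325,78],[400,75]])/7+[165,140],119)[:,:2].round(1).tolist())
# triangulate caps
def tri(a,b):
    c1,d1=ray(s,[a]);c2,d2=ray(t,[b]);d1=d1[0];d2=d2[0]
    k=np.linalg.lstsq(np.c_[d1,-d2],c2-c1,rcond=None)[0];p=c1+d1*k[0];q=c2+d2*k[1];return ((p+q)/2).round(),np.linalg.norm(p-q).round(1)
print(tri((289,66),(147,147)),tri((266,62),(142,166)))
print('mug',onz(s,[[228,112]],101),onz(t,[[182,208]],101))
for n,b in(('side',(195,50,310,110)),('top',(125,135,255,225))):
    a=cv2.imread(f'pics/{n}0.png');x0,y0,x1,y1=b
    cv2.imwrite(f'pics/{n}0y.png',cv2.resize(a[y0:y1,x0:x1],None,fx=6,fy=6,interpolation=cv2.INTER_CUBIC))
a=cv2.imread('pics/side0.png')[200:384,200:330];b=cv2.imread('pics/top0.png')[140:230,255:425]
cv2.imwrite('pics/bs.png',cv2.resize(a,None,fx=3.2,fy=3.2,interpolation=cv2.INTER_CUBIC))
cv2.imwrite('pics/bt.png',cv2.resize(b,None,fx=4.5,fy=4.5,interpolation=cv2.INTER_CUBIC))
```

```text
paddle tops side [[510.0, 286.2], [512.5, 244.1], [516.0, 202.5], [518.9, 159.3]]
paddle tops top [[512.5, 282.8], [515.1, 242.3], [517.8, 200.0], [522.4, 156.7]]
(array([496., 444., 192.]), np.float64(0.4)) (array([416., 452., 200.]), np.float64(1.0))
mug [[287.82226427 304.94191526 101.        ]] [[279.9737755  299.09461575 101.        ]]
```

View pics/side0y.png

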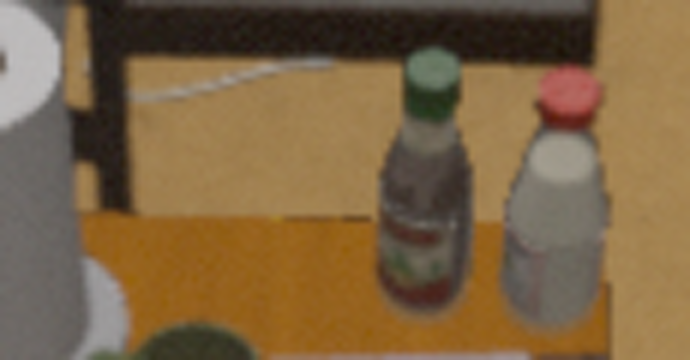

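View pics/bs.png

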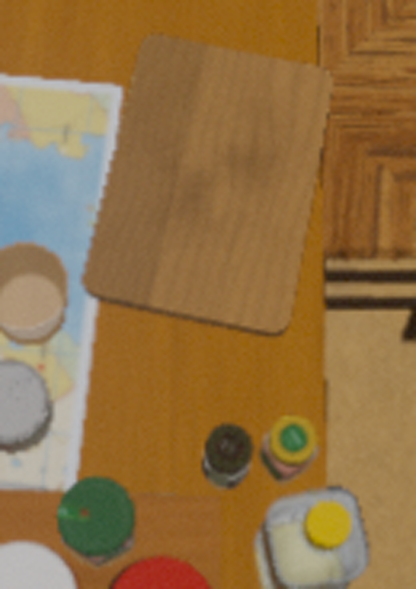

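View pics/bt.png

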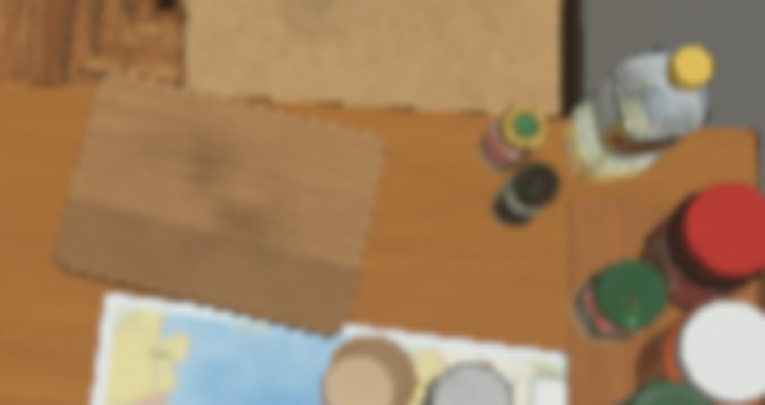

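View pics/top0y.png

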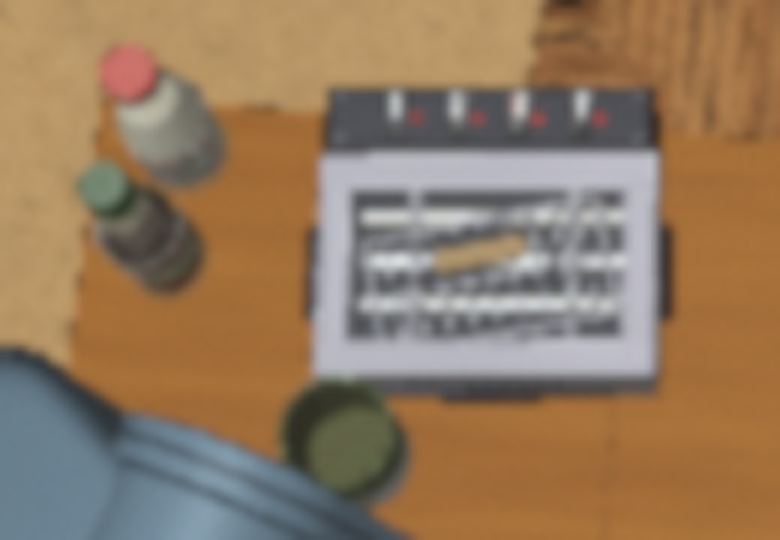

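Run:
```python
from h import *
s=load('side0');t=load('top0')
c=np.array([[148,35],[330,72],[282,333],[85,290]])/3.2+[200,200]
c2=np.array([[101,73],[388,135],[340,335],[55,268]])/4.5+[255,140]
for f,p in((s,c),(t,c2)):
    P=onz(f,p-0.4,22)[:,:2].astype(np.float32); r=cv2.minAreaRect(P); print(P.round().tolist(),r)
q=get_obs()
def tool(R,d): return (R.T@d).round(1)
R=q['tcp_rot'];print('to sweep start, tool axes',tool(R,np.array([519.0,120,240])-q['tool_pos']))
for n in ('side0','top0'):
    print(proj(load(n),[[0,0,0],[250,600,244]]))
```

```text
[[361.0, -36.0], [546.0, -73.0], [495.0, -341.0], [310.0, -305.0]] ((427.8235778808594, -188.87144470214844), (275.0106201171875, 188.2914581298828), 79.29976654052734)
[[545.0, -70.0], [501.0, -345.0], [307.0, -304.0], [353.0, -38.0]] ((426.95263671875, -191.03515625), (277.5123291015625, 198.2842559814453), 80.25284576416016)
to sweep start, tool axes [-433.2 -339.5    5.1]
[[139.29482189 200.8330519 ]
 [220.57638146  22.49553792]]
[[252.45140128 284.8126316 ]
 [ 93.70703031 203.98333587]]
```

>>> jog_arm(
  motion=[
    [[0,0,-6],6.37,1],
    [[0,0,-6],6.37,1],
    [[0,0,-6],6.37,1],
    [[0,0,-6],6.37,1],
    [[0,0,-6],6.37,1],
    [[0,0,-6],6.37,1],
    [[0,0,-6],6.37,1],
    [[0,0,-6],6.37,1],
    [[0,0,-6],6.37,1],
    [[0,0,-6],6.37,1],
    [[0,0,0],0,1],
  ],
)

```text
clock: 1.02
tool_pos: [249.4, 600.6, 306.0]
tcp_rot: [[-0.062, 0.998, 0.001], [0.998, 0.062, 0.001], [0.001, 0.001, -1.0]]
wrist_force: [0.2, -0.2, 0.4]
finger_gap: 0.2
```

>>> jog_arm(
  motion=[
    [[-15,7,0],0,1],
    [[-28,13.5,0],0,1],
    [[-28,13.5,0],0,1],
    [[-28,13.5,0],0,1],
    [[-28,13.5,0],0,1],
    [[-28,13.5,0],0,1],
    [[-28,13.5,0],0,1],
    [[-28,13.5,0],0,1],
    [[-28,13.5,0],0,1],
    [[-28,13.5,0],0,1],
    [[-28,13.5,0],0,1],
    [[-28,13.5,0],0,1],
    [[-28,13.5,0],0,1],
    [[-28,13.5,0],0,1],
    [[-28,13.5,0],0,1],
    [[-28,13.5,0],0,1],
    [[-28,13.5,0],0,1],
    [[-28,13.5,0],0,1],
    [[-10,4.5,0],0,1],
    [[0,0,0],0,1],
  ],
)

```text
clock: 2.68
tool_pos: [523.5, 112.4, 305.0]
tcp_rot: [[-0.063, 0.998, 0.0], [0.998, 0.063, -0.002], [-0.002, 0.0, -1.0]]
wrist_force: [-0.5, 0.9, 0.5]
finger_gap: 0.0
```

>>> jog_arm(
  motion=[
    [[0,-0.6,15],0,1],
    [[0,-0.6,25],0,1],
    [[0,-0.6,25],0,1],
    [[0,-0.6,25],0,1],
    [[0,0,25],0,1],
    [[0,0,25],0,1],
    [[0,0,15],0,1],
    [[0,0,8],0,1],
    [[0,0,0],0,1],
    [[0,0,0],0,1],
  ],
)

```text
clock: 3.52
tool_pos: [520.0, 116.7, 142.5]
tcp_rot: [[-0.067, 0.998, -0.0], [0.998, 0.067, 0.0], [0.0, -0.0, -1.0]]
wrist_force: [-0.8, -0.0, -0.5]
finger_gap: 0.1
```

Run:
```python
from h import *
f=snap('side','side1'); c=f['frame'][100:184,210:310,::-1]
cv2.imwrite('pics/side1z.png',cv2.resize(c,None,fx=7,fy=7,interpolation=cv2.INTER_CUBIC))
```

```text
(no output)
```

View pics/side1z.png

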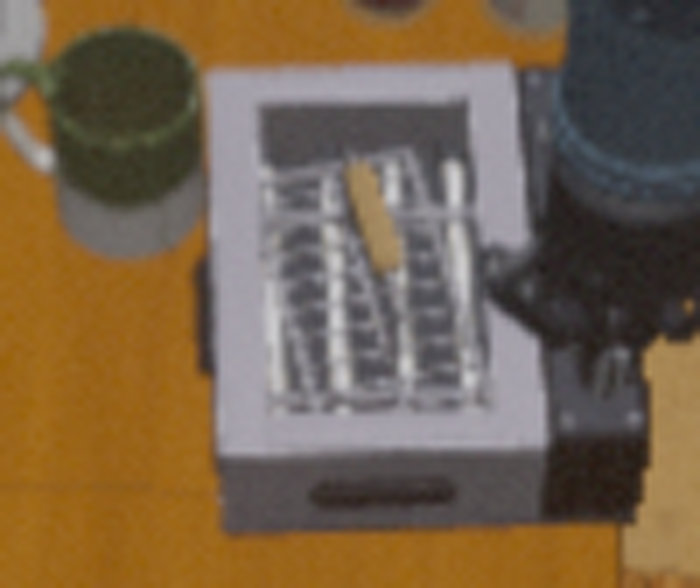

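>>> jog_arm(
  motion=[
    [[0,0,8],0,1],
    [[0,0,8],0,1],
    [[0,0,4.5],0,1],
    [[0,0,0],0,1],
    [[0,0,0],0,1],
  ],
)

```text
clock: 3.98
tool_pos: [519.9, 115.8, 121.5]
tcp_rot: [[-0.065, 0.998, -0.001], [0.998, 0.065, -0.0], [-0.0, -0.001, -1.0]]
wrist_force: [-0.1, 0.6, 0.0]
finger_gap: -0.5
```

>>> jog_arm(
  motion=[
    [[8,0,0],0,1],
    [[8,0,0],0,1],
    [[8,0,0],0,1],
    [[8,0,0],0,1],
    [[8,0,0],0,1],
    [[8,0,0],0,1],
    [[8,0,0],0,1],
    [[8,0,0],0,1],
    [[8,0,0],0,1],
    [[8,0,0],0,1],
    [[8,0,0],0,1],
    [[8,0,0],0,1],
    [[8,0,0],0,1],
    [[0,0,0],0,1],
  ],
)

```text
clock: 5.15
tool_pos: [513.1, 222.3, 121.8]
tcp_rot: [[-0.068, 0.998, 0.0], [0.998, 0.068, 0.001], [0.001, 0.0, -1.0]]
wrist_force: [0.2, 0.8, -0.2]
finger_gap: -0.2
```

>>> jog_arm(
  motion=[
    [[8,0,0],0,1],
    [[8,0,0],0,1],
    [[8,0,0],0,1],
    [[8,0,0],0,1],
    [[8,0,0],0,1],
    [[8,0,0],0,1],
    [[8,0,0],0,1],
    [[8,0,0],0,1],
    [[8,0,0],0,1],
    [[8,0,0],0,1],
    [[8,0,0],0,1],
    [[8,0,0],0,1],
    [[6,0,0],0,1],
    [[0,0,0],0,1],
    [[0,0,-10],0,1],
    [[0,0,-25],0,1],
    [[0,0,-25],0,1],
    [[0,0,-25],0,1],
    [[0,0,-10],0,1],
    [[0,0,0],0,1],
  ],
)

```text
clock: 6.82
tool_pos: [508.5, 321.6, 220.0]
tcp_rot: [[-0.064, 0.998, 0.004], [0.998, 0.064, 0.003], [0.003, 0.005, -1.0]]
wrist_force: [0.2, 0.4, -0.6]
finger_gap: -0.2
```

Run:
```python
from h import *
f=snap('side','side2'); c=f['frame'][100:184,210:310,::-1]
g=snap('top','top2')['frame'][140:220,165:265,::-1]
cv2.imwrite('pics/side2z.png',np.hstack([cv2.resize(c[:,60:],None,fx=7,fy=7,interpolation=cv2.INTER_CUBIC),cv2.resize(g[:84],(500,588),interpolation=cv2.INTER_CUBIC)]))
```

```text
(no output)
```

View pics/side2z.png

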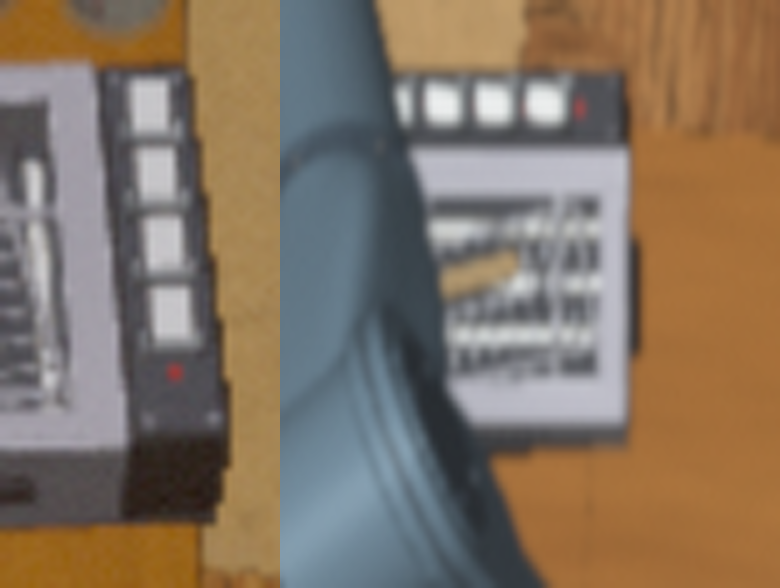

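>>> jog_arm(
  motion=[
    [[-10,-11,0],0,-1],
    [[-18,-19,0],0,-1],
    [[-18,-19,0],0,-1],
    [[-18,-19,0],0,-1],
    [[-18,-19,0],0,-1],
    [[-10,-12,0],0,-1],
    [[-5,-5.4,0],0,-1],
    [[0,0,0],-5,-1],
    [[0,0,0],-5,-1],
    [[0,0,0],-3.3,-1],
    [[0,0,0],0,-1],
    [[0,0,0],0,-1],
  ],
)

```text
clock: 7.92
tool_pos: [408.8, 217.9, 216.1]
tcp_rot: [[-0.291, 0.957, -0.001], [0.957, 0.291, -0.001], [-0.001, -0.001, -1.0]]
wrist_force: [0.6, -0.5, -0.6]
finger_gap: 85.7
```

Run:
```python
from h import *
o=get_obs();print(o['tool_pos'],o['tcp_rot'][:,0],o['finger_gap'])
print((o['tcp_rot'].T@(np.array([410.4,218.3,105])-o['tool_pos'])).round(1))
```

```text
[408.78080024 217.87474131 216.13525081] [-2.91433637e-01  9.56590885e-01 -5.60843660e-04] 85.69981332092179
[ -0.    1.8 111.1]
```

>>> jog_arm(
  motion=[
    [[0,1.6,10],0,-1],
    [[0,0,20],0,-1],
    [[0,0,20],0,-1],
    [[0,0,20],0,-1],
    [[0,0,20],0,-1],
    [[0,0,10],0,-1],
    [[0,0,6],0,-1],
    [[0,0,3],0,-1],
    [[0,0,0],0,-1],
    [[0,0,0],0,-1],
  ],
)

```text
clock: 8.75
tool_pos: [410.9, 218.5, 108.3]
tcp_rot: [[-0.293, 0.956, 0.001], [0.956, 0.293, 0.001], [0.0, 0.001, -1.0]]
wrist_force: [0.1, 0.3, 0.0]
finger_gap: 85.1
```

Run:
```python
from h import *
f=snap('side','side3'); c=f['frame'][100:184,210:310,::-1]
cv2.imwrite('pics/side3z.png',cv2.resize(c,None,fx=7,fy=7,interpolation=cv2.INTER_CUBIC))
```

```text
(no output)
```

View pics/side3z.png

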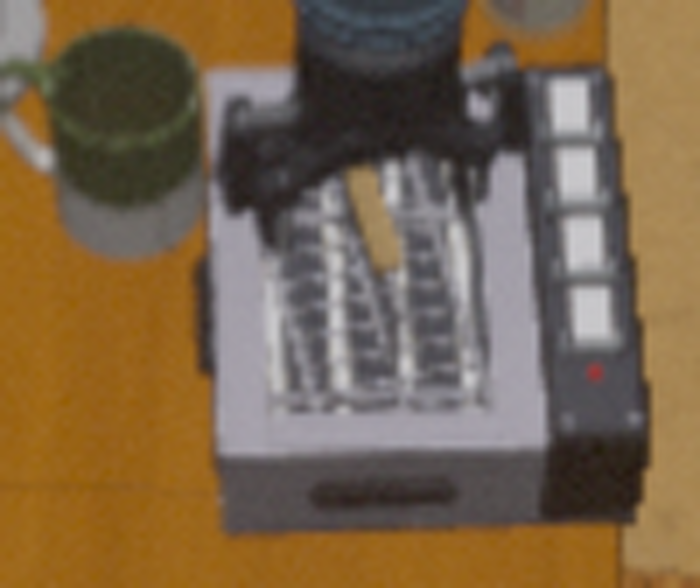

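>>> jog_arm(
  motion=[
    [[0,0,3],0,-1],
    [[0,0,1],0,-1],
    [[0,0,0],0,1],
    [[0,0,0],0,1],
    [[0,0,0],0,1],
    [[0,0,0],0,1],
    [[0,0,0],0,1],
    [[0,0,0],0,1],
    [[0,0,0],0,1],
    [[0,0,0],0,1],
    [[0,0,0],0,1],
    [[0,0,0],0,1],
  ],
  squeeze=60,
)

```text
clock: 9.8
tool_pos: [410.9, 218.5, 104.0]
tcp_rot: [[-0.293, 0.956, 0.001], [0.956, 0.293, 0.0], [0.0, 0.001, -1.0]]
wrist_force: [2.1, 1.1, 0.3]
finger_gap: 13.9
```

>>> jog_arm(
  motion=[
    [[0,0,-2],0,1],
    [[0,0,-3],0,1],
    [[0,0,-3],0,1],
    [[0,0,0],3,1],
    [[0,0,0],4,1],
    [[0,0,0],4,1],
    [[0,0,0],2.3,1],
    [[0,0,0],0,1],
    [[0,0,0],0,1],
    [[0,0,0],0,1],
  ],
)

```text
clock: 10.63
tool_pos: [410.2, 218.2, 111.8]
tcp_rot: [[-0.067, 0.998, -0.0], [0.998, 0.067, -0.0], [-0.0, -0.0, -1.0]]
wrist_force: [-0.2, 0.8, -3.2]
finger_gap: 14.1
```

Run:
```python
from h import *
o=get_obs();print(o['tool_pos'],o['wrist_force'],o['torque'])
f=snap('side','side4'); c=f['frame'][100:184,210:310,::-1]
g=snap('top','top4')['frame'][140:220,165:265,::-1]
cv2.imwrite('pics/side4z.png',cv2.resize(c,None,fx=7,fy=7,interpolation=cv2.INTER_CUBIC))
cv2.imwrite('pics/top4z.png',cv2.resize(g,None,fx=7,fy=7,interpolation=cv2.INTER_CUBIC))
```

```text
[410.18612282 218.24894484 111.81365464] [-0.21280872  0.75254233 -3.21220937] [-0.02266089 -0.04005799  0.04080167]
```

View pics/side4z.png

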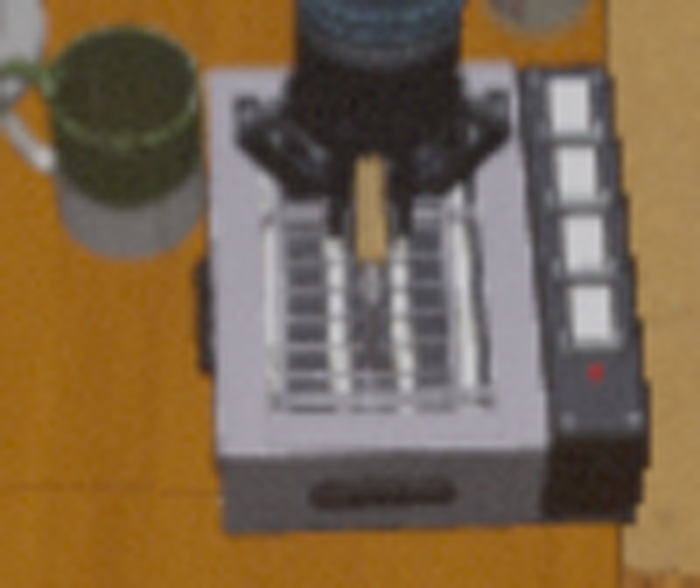

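View pics/top4z.png

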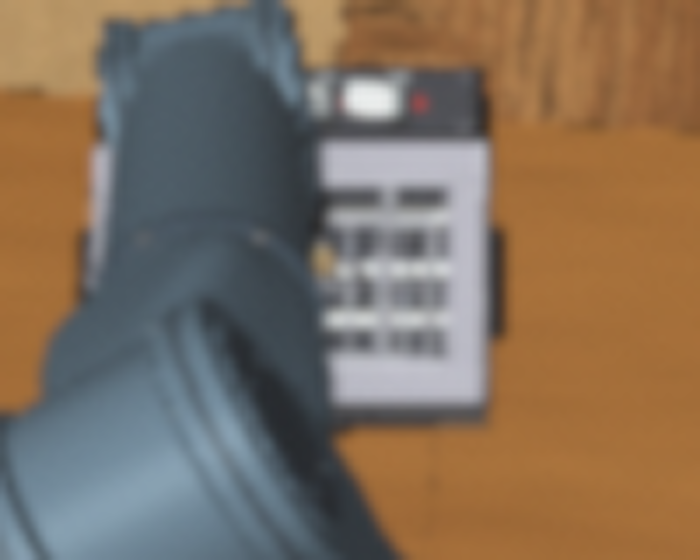

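>>> jog_arm(
  motion=[
    [[0.7,0.5,-4],0,1],
    [[0,0,-6],0,1],
    [[0,0,-6],0,1],
    [[0,0,-6],0,1],
    [[0,0,-5],0,1],
    [[0,0,-4],0,1],
    [[0,0,-4],0,1],
    [[0,0,0],0,1],
  ],
)

```text
clock: 11.4
tool_pos: [411.3, 219.3, 147.6]
tcp_rot: [[-0.065, 0.998, 0.001], [0.998, 0.065, 0.001], [0.001, 0.001, -1.0]]
wrist_force: [-0.9, 0.7, -3.5]
finger_gap: 13.8
```

>>> jog_arm(
  motion=[
    [[0,0,-8],0,1],
    [[0,0,-12],0,1],
    [[0,0,-15],0,1],
    [[0,0,-15],0,1],
    [[0,0,-10],0,1],
    [[-10,2.5,0],0,1],
    [[-20,5,0],0,1],
    [[-25,6,0],0,1],
    [[-28,7,0],0,1],
    [[-28,7,0],0,1],
    [[-28,7,0],0,1],
    [[-28,7,0],0,1],
    [[-28,7,0],0,1],
    [[-28,6,0],0,1],
  ],
)

```text
clock: 12.57
tool_pos: [479.5, -2.2, 206.2]
tcp_rot: [[-0.065, 0.998, -0.001], [0.998, 0.065, -0.0], [-0.0, -0.001, -1.0]]
wrist_force: [0.6, 0.6, -2.6]
finger_gap: 13.5
```

>>> jog_arm(
  motion=[
    [[-28,-6,0],0,1],
    [[-28,-10,0],0,1],
    [[-28,-11,0],0,1],
    [[-26,-10,0],0,1],
    [[-26,-10,0],0,1],
    [[-22,-8,0],0,1],
    [[-16,-6,0],0,1],
    [[-9,-3,0],0,1],
    [[-3,-1,0],0,1],
    [[0,0,0],3,1],
    [[0,0,0],4,1],
    [[0,0,0],4,1],
    [[0,0,0],2.9,1],
    [[0,0,0],0,1],
    [[0,0,0],0,1],
  ],
)

```text
clock: 13.82
tool_pos: [427.2, -188.9, 206.5]
tcp_rot: [[0.173, 0.985, -0.001], [0.985, -0.173, 0.0], [0.0, -0.001, -1.0]]
wrist_force: [0.1, 0.1, -2.4]
finger_gap: 14.0
```

Run:
```python
from h import *
o=get_obs();print(o['tool_pos'],o['wrist_force'],o['torque'],o['finger_gap'])
print((o['tcp_rot'].T@(np.array([427.5,-190,86.5])-o['tool_pos'])).round(1), o['tcp_rot'][:,0])
f=snap('side','side5'); c=f['frame'][180:330,190:320,::-1]
cv2.imwrite('pics/side5z.png',cv2.resize(c,None,fx=4,fy=4,interpolation=cv2.INTER_CUBIC))
```

```text
[ 427.22376525 -188.88657413  206.49871691] [ 0.05202333  0.06971022 -2.41723045] [-0.00628826 -0.02108255 -0.02731543] 14.004868156806943
[ -1.1   0.5 120. ] [1.73257717e-01 9.84876505e-01 1.84012564e-04]
```

View pics/side5z.png

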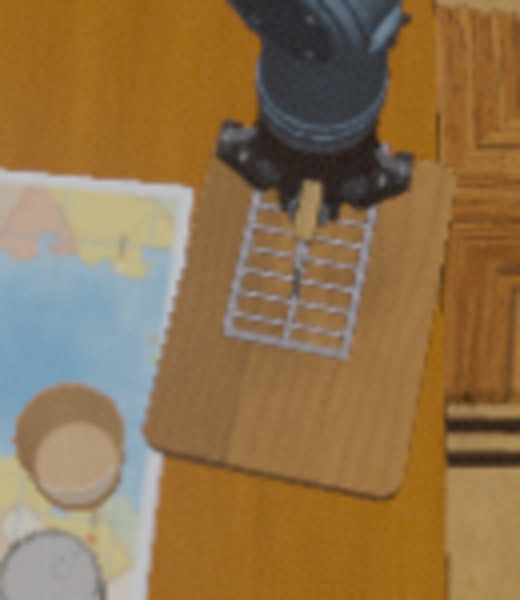

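>>> jog_arm(
  motion=[
    [[0,0,8],0,1],
    [[0,0,15],0,1],
    [[0,0,20],0,1],
    [[0,0,20],0,1],
    [[0,0,20],0,1],
    [[0,0,15],0,1],
    [[0,0,9],0,1],
    [[0,0,4],0,1],
    [[0,0,2],0,1],
    [[0,0,2],0,1],
    [[0,0,0],0,1],
    [[0,0,0],0,1],
  ],
)

```text
clock: 14.87
tool_pos: [427.6, -189.9, 92.3]
tcp_rot: [[0.176, 0.984, 0.001], [0.984, -0.176, -0.0], [0.0, 0.001, -1.0]]
wrist_force: [-0.2, 0.9, -2.4]
finger_gap: 14.1
```

>>> jog_arm(
  motion=[
    [[0,0,2],0,1],
    [[0,0,2],0,1],
    [[0,0,1],0,1],
    [[0,0,1],0,1],
    [[0,0,0],0,1],
    [[0,0,0],0,1],
  ],
)

```text
clock: 15.37
tool_pos: [427.3, -189.8, 86.1]
tcp_rot: [[0.176, 0.984, 0.0], [0.984, -0.176, 0.0], [0.0, 0.0, -1.0]]
wrist_force: [-0.4, 1.8, 3.9]
finger_gap: 13.9
```

>>> jog_arm(
  motion=[
    [[0,0,0],0,0.6],
    [[0,0,0],0,0.4],
    [[0,0,0],0,0.2],
    [[0,0,0],0,0],
    [[0,0,0],0,-0.5],
    [[0,0,0],0,-1],
    [[0,0,0],0,-1],
    [[0,0,0],0,-1],
    [[0,0,0],0,-1],
    [[0,0,0],0,-1],
    [[0,0,-8],0,-1],
    [[0,0,-15],0,-1],
    [[0,0,-25],0,-1],
    [[0,0,-30],0,-1],
    [[0,0,-30],0,-1],
    [[0,0,-30],0,-1],
    [[0,0,-20],0,-1],
    [[0,0,-10],0,-1],
    [[0,0,0],0,-1],
  ],
)

```text
clock: 16.95
tool_pos: [428.2, -190.2, 255.8]
tcp_rot: [[0.176, 0.984, 0.004], [0.984, -0.176, -0.0], [0.001, 0.004, -1.0]]
wrist_force: [0.2, -0.0, -0.0]
finger_gap: 85.1
```

>>> jog_arm(
  motion=[
    [[15,0,0],0,-1],
    [[25,0,0],0,-1],
    [[25,0,0],0,-1],
    [[25,0,0],0,-1],
    [[25,0,0],0,-1],
    [[25,0,0],0,-1],
    [[15,0,0],0,-1],
    [[5,0,0],0,-1],
    [[0,0,0],0,-1],
  ],
)

```text
clock: 17.7
tool_pos: [454.7, -31.3, 252.7]
tcp_rot: [[0.174, 0.985, -0.002], [0.985, -0.174, -0.0], [-0.001, -0.002, -1.0]]
wrist_force: [-0.9, 0.5, 0.0]
finger_gap: 85.5
```

Run:
```python
from h import *
f=snap('side','side6'); g=snap('top','top6')
cv2.imwrite('pics/side6z.png',cv2.resize(f['frame'][40:384,180:330,::-1],None,fx=1.7,fy=1.7,interpolation=cv2.INTER_CUBIC))
cv2.imwrite('pics/side6y.png',cv2.resize(f['frame'][195:315,215:315,::-1],None,fx=4.8,fy=4.8,interpolation=cv2.INTER_CUBIC))
cv2.imwrite('pics/top6z.png',cv2.resize(g['frame'][130:260,130:430,::-1],None,fx=2.6,fy=2.6,interpolation=cv2.INTER_CUBIC))
```

```text
(no output)
```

View pics/side6z.png

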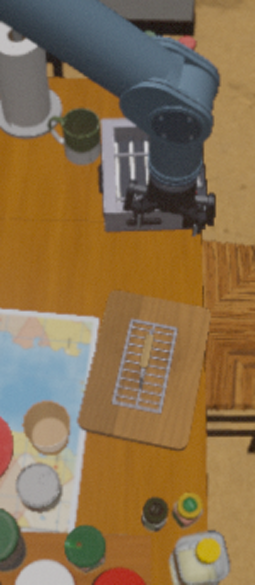

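View pics/side6y.png

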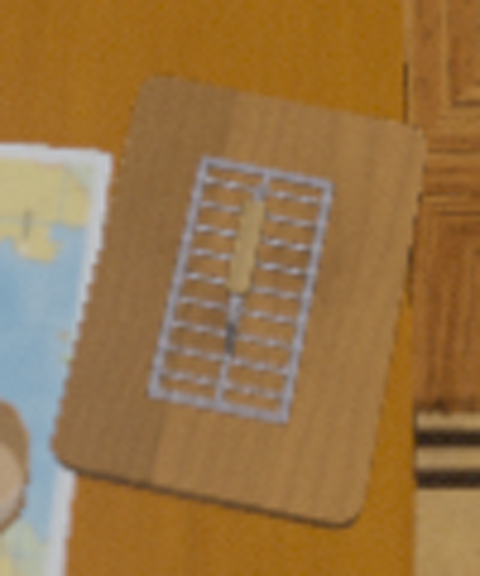

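View pics/top6z.png

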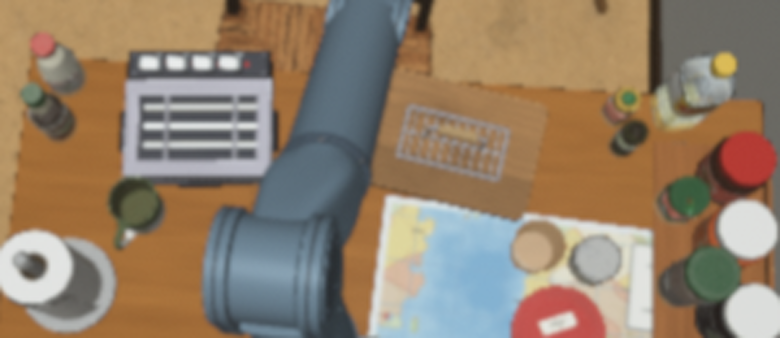

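The rack lies flat in the middle of the board. In the top view the board spans about (370–548, 75–215) in the zoomed picture and the rack (397–510, 103–180). All four paddles are folded, the grill is empty, and the mug, bottles and jars are where they were.

```bash
python3 -c "
from bench import sign_off
print(sign_off())"
```

```text
the job is handed in; nothing more can be done
None
```

The grill is shut down and the job is handed in, at about 18 s of the 54 s allowed.

- **Switches:** I folded all four heater switches off in one sweep of the closed fingers along the rail. The pictures taken afterwards showed all four paddles flat, before I touched the rack.
- **Rack:** I gripped it by the wooden grip and turned it about 13° square with the opening. It lifted out with no sign of catching on the rim: the wrist force stayed at about 3 N, roughly the rack's own weight. I set it down on the chopping board, pressing with about 6 N, then let go.
- **Last checks:** Both cameras show the rack flat and well inside the board's edges, all four paddles still folded, and the gripper clear of everything. The mug, both spice jars and the bottles look unmoved.

No check failed or disagreed. However, I never clearly picked out the drinking glass in the pictures, so I can't say for certain that it stayed put. I saw no unexpected forces during the moves.

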